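Third hand for a gearbox cover

TASK

Take the larger flat cover plate out of the slotted wooden rack, set it long edge down on the white ledge of the leaning rest, centred and leaning back on the black pad, and let go of it. Then, with the fingers, press it square against the sprung pad with a steady push of about 12 newtons and finish the job still pressing, like a third hand, so that a colleague can bolt it; do not drive the pad to its stop, and leave the smaller cover and the other parts where they are.

Things in the scene. Friction and masses are not known exactly. Their poses are not given: they have to be found in the camera images.
- cover: the larger cover plate: flat bare aluminium, 150 wide, 140 tall, 8 thick, about 0.45 kg, a bolt hole at each corner and a round ring on both faces (all flush, both sides alike). Origin at the middle of its lower long edge; x across its thickness, y along its width, z up its height. At the start upright in one of the rack's two slots (either one).
- cover_mid (a point): the centre of the larger cover plate (70 above its origin, mid-thickness); axes as the cover's
- small_cover: a smaller aluminium cover plate, 110 wide, 90 tall, 8 thick, upright in the other slot of the rack; to be left alone. Origin at the middle of its underside, x across its thickness.
- rack: wooden rack fixed to the bench, base 180 (x) by 170 (y) by 12 thick; origin at the centre of its underside. Two slots run along its y, centred at x = -45 and x = +45, each 11.6 wide between two rails that are 12 thick and rise to 42 above the bench; plates stand in the slots on the base's top, 12 above the bench.
- stand: the leaning rest, grey, fixed; origin on the bench right below the foot of the pad's face; front (plate side) towards its -x; base 170 x 190. A white slippery plastic ledge 150 wide carries the plate; it meets the pad's face 50 above the bench, is square to it (so rises to the front) and reaches 45 in front of it. Behind the pad a fixed back plate, 150 wide, ends 80 up the slope.
- pad_face: the sprung black rubber pad. Origin: middle of the line where its face (at present travel) meets the ledge. x: square into the pad, the way it yields (30 degrees below level); y: level along the ledge; z: up the face, which leans back 30 degrees from vertical. Face spans 110 along y and 10 to 85 along z. A plate seated on the ledge and flat on the pad has its centre at x = -4, z = 70.
- pad_travel (a joint): travel of the sprung pad, m: 0 when out, up to 0.030 at its stop; grows as it is pushed in along body pad_face's x. It pushes back with 4 N at the start of its travel and 600 N per m more (0.013 is about 12 N); the plate's weight alone does not move it.
- gear_a: a small loose dark gear, 54 across, 16 high, lying on the bench between rack and rest; leave alone
- bearing: a loose steel bearing ring, 52 across, 16 high, lying on the bench between rack and rest; leave alone
- gear_b: the lower of two stacked dark gears, 84 across, 18 high each, at the far side; leave alone
- gear_c: the upper of the two stacked gears; leave alone
- grease: a grey jar, 60 across, 90 high, at the far side; leave alone
Things that resemble listed ones, but are neither listed nor needed, are in the scene too. What is shaped like the cover but purple is not meant.

How it is judged:
On the way:
1. the larger cover stands with its long edge on the ledge, centred, leaning back on the pad, released by the robot (contact force between each of the fingers, the arm and cover below 0.2 N and z of cover_mid in the frame of pad_face between 0.062 and 0.076 m and x of cover_mid in the frame of pad_face between -0.025 and 0.002 m and y of cover_mid in the frame of pad_face between -0.02 and 0.02 m and angle between the x axis of cover and the x axis of pad_face, either way round below 0.25 rad and angle between the y axis of cover and the y axis of pad_face, either way round below 0.2 rad and contact force between cover and stand above 1 N and linear speed of cover below 0.03 m/s), for 0.2 s.
At the end, for the whole second after the job is handed in: The fingers press the larger cover on the pad: cover-pad force 8 to 16 N, fingers on it over 4 N; its lower edge is on the ledge (within 5 mm), centred within 25 mm, flat on the pad within 0.06 rad, long edge along the ledge within 0.08 rad, at rest (contact force between cover and pad_face between 8 and 16 N and contact force between the fingers and cover above 4 N and z of cover_mid in the frame of pad_face between 0.065 and 0.075 m and y of cover_mid in the frame of pad_face between -0.025 and 0.025 m and angle between the x axis of cover and the x axis of pad_face, either way round below 0.06 rad and angle between the y axis of cover and the y axis of pad_face, either way round below 0.08 rad and linear speed of cover below 0.01 m/s); the arm keeps its last pose, push and grip.
It fails at once if the pad is driven to its stop (travel over 28 mm) (value of joint pad_travel above 0.028 m).
It fails at once if the smaller cover is moved more than 15 mm (distance of small_cover from where it was at the start of the episode above 0.015 m).
It fails at once if one of the other loose parts (gears, bearing ring, jar) is moved more than 20 mm (distance of any of gear_a, bearing, gear_b, gear_c, grease from where it was at the start of the episode above 0.02 m).
It also fails if it takes over 48 s, if anything falls off the work surface, if the arm or the gripper's body presses on something with over 40 N, if the wrist force passes 120 N, or if a joint passes its speed limit or range.

ROBOT

A 7-joint arm with a two-finger parallel gripper is mounted at the origin on the work surface. World frame = base frame: x ahead of the robot, y to its left, z up, the work surface at z = 0. Lengths are in m, angles in rad, forces in N, time in s.
With the tool pointing down it reaches from about 0.4 to 0.85 m from the base axis. Payload 10.4 kg.
Tool frame: the origin (TCP) lies on the mounting face of the last link; the fingertips stand r.tips_ahead ahead of it and the grasp point (between the pads) lies 164 mm ahead of it (r.tips_ahead is the distance from the TCP to the fingertips, in m); z points along the fingers, y is the line along which they close (so a half turn about z gives the same grasp; the last joint's range is limited). The gripper opens to 87 mm and grips with 3 to 60 N. Pads are 19 mm wide; open, the fingers measure 117 mm over their backs; the gripper's body (75 mm by 190 mm) begins 51 mm behind the grasp point.
Start: joints at [-1.319, 0.332, -0.065, 1.46, 0.022, 1.35, -0.088], TCP at [0.17, 0.602, 0.405] pointing down, gripper open.
Joint ranges: [-2.6, 2.6], [-0.5, 2.12], [-1.47, 1.34], [0.16, 2.42], [-1.27, 4.41], [0.06, 2.06], [-2.6, 2.6]. Speed limits (rad/s): [2.22, 2.22, 2.79, 2.79, 3.14, 3.14, 3.14].

INTERFACE

Orientations are given as a unit quaternion [x, y, z, w].
In Python, from bench import telemetry, imaging, job, r gives the robot as it stands.
- The arm moves only by the tool move_arm, never from a script. Its argument "steps" is a list of rows, each an object of numbers: "dx", "dy", "dz": the shift along the tool's x, y, z in cm; "spin": the turn about the tool's z in rad. In form: [{"dx": .., "dy": .., "dz": .., "spin": ..}, ...]. A call has 1 to 12 rows; each row shifts and turns the commanded pose from where the row before left it, along the tool's axes as they then stand; what a row does not reach is not made up. A row lasts 1/10 s, in which the tool goes at most 50 mm and 8.59 degrees, less where a joint would pass 70% of its speed; a pose out of reach is approached as far as the arm can. A call with a gripper value outside its range is refused whole. "claw" is the finger opening in cm, from 0 to 8.7, set as the call begins (left out, the last holds). The fingers move at their own pace and stop on an object; "squeeze" is the grip in N (left out, the last holds). Time passes only in rows, so rows that do not move let the fingers close. It gives the time, the measured TCP pose, the force, the opening and the grip force at its end, in the units of the state.
- telemetry.read_state(): the state, without advancing time (a new reading comes with each control period).
- imaging.camera(name): name is "side" or "top" or "wrist"; returns a dict with "img" (420x560x3 uint8, red, green, blue), "camera_matrix" (3x3 intrinsics, pixels), "R" (3x3) and "t" (3): a world point X has camera coordinates R X + t. Camera axes: x right, y down, z forward; pixel columns grow to the right and rows downward; lengths in m; the calibration is good to about 2 mm. The wrist camera is an equidistant fisheye: a pixel r from the principal point sees the ray r / f radians off the axis. A picture is of the moment at which its call begins. There is no depth.
- job.close_job(): hands the job in; it is judged then, once.
The state is a dict: "time": time; "joint_positions": joint angles; "joint_vel": joint speeds; "joint_torque": joint torques, N m; "ee_pos": TCP position; "eef_rot": TCP orientation; "ft_force": force on the tool from outside, world axes, zero at the start; "torque": the same for the moment, N m; "width": finger opening in m; "grip_force": force on a finger pad.
Only numpy, scipy, OpenCV 4.12 (cv2) and the standard library are available. Lean on these libraries where they do the work, as an engineer would, in place of code of your own. Each camera call takes 0.05 s, during which the arm holds its last target. There are 200 camera calls.

## Working session

There is one attempt and no reset: what is moved stays moved. The work goes in short steps, Python scripts to look and compute and a tool call to move; the robot and the scene stay as the last step left them, time stands still between calls to the robot, and variables do not carry over. Pictures are saved under pics/ and viewed, at most 10 in all, crops included, and the job is handed in when it is done.

Besides the shell and the picture viewer there is one more tool, called after "Emit:" in YAML: its name, and indented under it one key for each argument. move_arm: Moves the arm, as the interface text tells. Its arguments: {"type":"object","properties":{"steps":{"type":"array","items":{"type":"object","properties":{"dx":{"type":"number"},"dy":{"type":"number"},"dz":{"type":"number"},"spin":{"type":"number"}}}},"claw":{"type":"number"},"squeeze":{"type":"number"}},"required":["steps"]}

```bash
ls; mkdir -p pics
python3 - <<'E'
from bench import telemetry, imaging, job, r
import cv2,numpy as np
s=telemetry.read_state();print({k:np.round(v,3).tolist() for k,v in s.items()}, r.tips_ahead)
for n in ("side","top","wrist"):
    c=imaging.camera(n);cv2.imwrite(f"pics/{n}0.png",c["img"][:,:,::-1]);np.savez(f"{n}0.npz",**c)
    R,t=np.array(c["R"]),np.array(c["t"]);print(n,(-R.T@t).round(3),R.round(2).tolist(),np.round(c["camera_matrix"],1).tolist())
E
```

```text
pics
{'time': 0.0, 'joint_positions': [-1.319, 0.333, -0.065, 1.461, 0.022, 1.35, -0.089], 'joint_vel': [-0.001, -0.0, -0.001, -0.001, -0.0, -0.0, -0.0], 'joint_torque': [-0.0, -62.323, 0.025, -38.99, -0.061, 0.039, 0.0], 'ee_pos': [0.17, 0.601, 0.404], 'eef_rot': [0.137, 0.991, -0.001, -0.0], 'ft_force': [0.034, 0.315, -0.826], 'torque': [0.036, 0.009, 0.038], 'grip_force': 0.0, 'width': 0.087} 0.1822
side [-0.129 -0.744  0.748] [[0.78, -0.63, -0.02], [-0.35, -0.4, -0.85], [0.52, 0.67, -0.53]] [[535.4, 0.0, 269.2], [0.0, 535.4, 209.8], [0.0, 0.0, 1.0]]
top [0.424 0.128 1.385] [[-0.02, -1.0, 0.02], [-1.0, 0.02, -0.09], [0.09, -0.02, -1.0]] [[525.8, 0.0, 282.8], [0.0, 525.8, 213.6], [0.0, 0.0, 1.0]]
wrist [0.094 0.624 0.383] [[0.27, 0.96, -0.0], [0.92, -0.26, 0.29], [0.28, -0.08, -0.96]] [[325.2, 0.0, 278.3], [0.0, 325.2, 204.0], [0.0, 0.0, 1.0]]
```

View pics/top0.png

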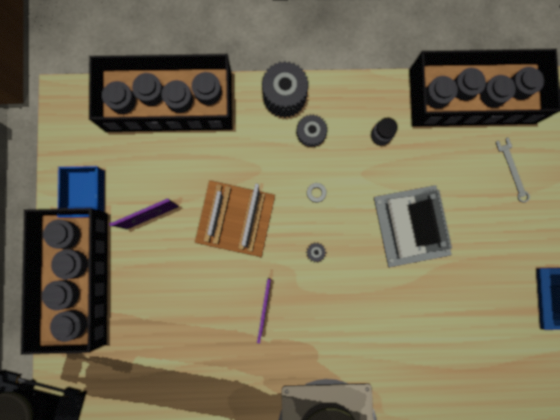

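View pics/side0.png

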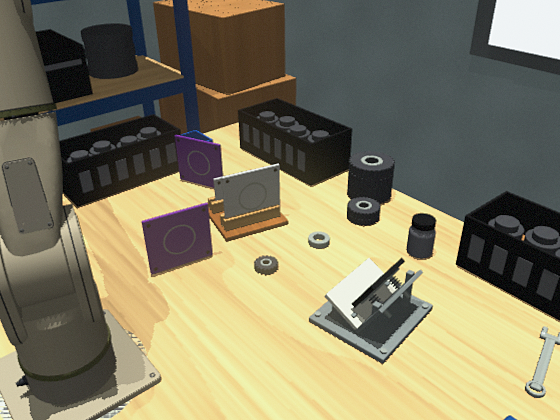

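The top view shows the rack at about (235,218), with the larger cover in its right slot near (250,217) and the smaller in the left slot near (214,213). The rest is at (412,226), white ledge to the left (+y side). Purple decoys are at (145,213) and (264,310). The side view agrees.

Run:
```python
import cv2,numpy as np
im=cv2.imread("pics/top0.png")
a=cv2.resize(im[170:270,190:285],None,fx=4,fy=4,interpolation=cv2.INTER_CUBIC)
b=cv2.resize(im[175:275,365:460],None,fx=4,fy=4,interpolation=cv2.INTER_CUBIC)
cv2.imwrite("pics/crop.png",np.hstack([a,b]))
```

```text
(no output)
```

View pics/crop.png

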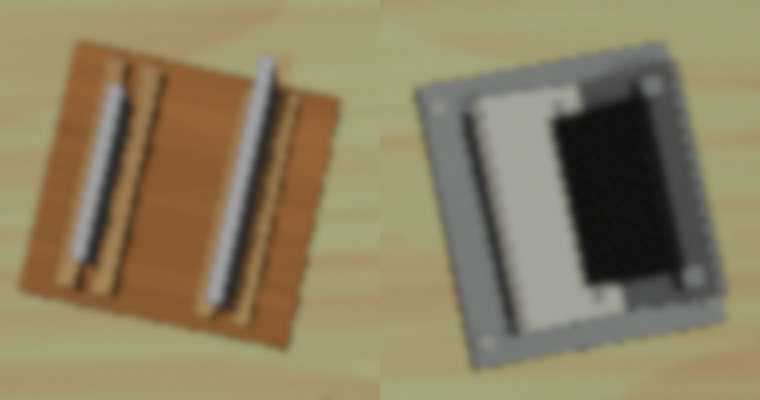

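The left crop shows the rack with the larger plate's top edge from (268,57) to (213,305). The right crop shows the rest, with pad corners (555,118), (643,95), (682,270) and (588,285), and the white ledge between about x=472 and 622.

```bash
cat > h.py <<'E'
import numpy as np
def ray(c,px):
    R,t,K=np.array(c["R"]),np.array(c["t"]),np.array(c["camera_matrix"])
    return -R.T@t, R.T@np.linalg.solve(K,[px[0],px[1],1])
def onz(c,px,z):
    o,d=ray(c,px); return (o+d*(z-o[2])/d[2])
def proj(c,X):
    R,t,K=np.array(c["R"]),np.array(c["t"]),np.array(c["camera_matrix"])
    p=R@np.asarray(X)+t; q=K@p; return q[:2]/q[2]
E
python3 - <<'E'
from h import *
c=np.load("top0.npz")
A=lambda u,v:((u+.0)/4+190-.375,v/4+170-.375)
B=lambda u,v:((u-380)/4+365-.375,v/4+175-.375)
def show(n,P,z):
    X=np.array([onz(c,p,zz) for p,zz in zip(P,z)])[:,:2]; print(n,X.round(4).tolist(),"mean",X.mean(0).round(4)); return X
ang=lambda d:np.degrees(np.arctan2(d[1],d[0])).round(2)
X=show("rack",[A(78,42),A(340,98),A(288,350),A(20,290)],[.012]*4);print([ang(X[i]-X[j]) for i,j in((0,3),(1,2),(0,1),(3,2))])
X=show("cover",[A(268,57),A(213,305)],[.152]*2);print(ang(X[0]-X[1]),np.linalg.norm(X[0]-X[1]))
X=show("small",[A(117,88),A(78,262)],[.102]*2);print(ang(X[0]-X[1]),np.linalg.norm(X[0]-X[1]))
X=show("standbase",[B(418,92),B(660,42),B(722,320),B(475,370)],[.012]*4);print([ang(X[i]-X[j]) for i,j in((0,3),(1,2),(0,1),(3,2))],[np.linalg.norm(X[i]-X[j]).round(4) for i,j in((0,3),(1,2),(0,1),(3,2))])
zb=.05+.01*.866; zt=.05+.085*.866
X=show("pad",[B(553,118),B(643,95),B(682,270),B(588,285)],[zb,zt,zt,zb]);print(ang(X[0]-X[3]),ang(X[1]-X[2]),np.linalg.norm(X[0]-X[3]),np.linalg.norm(X[1]-X[2]))
X=show("ledgefront",[B(470,98),B(520,332)],[.0725]*2);print(ang(X[0]-X[1]),np.linalg.norm(X[0]-X[1]))
E
```

```text
rack [[0.6473, 0.2914], [0.6065, 0.1199], [0.4421, 0.1573], [0.485, 0.3307]] mean [0.5452 0.2248]
[np.float64(-13.61), np.float64(-12.82), np.float64(76.64), np.float64(76.09)]
cover [[0.6133, 0.1628], [0.4675, 0.1977]] mean [0.5404 0.1802]
-13.45 0.1498610874343339
small [[0.6036, 0.2571], [0.4973, 0.2821]] mean [0.5504 0.2696]
-13.21 0.10922861012196862
standbase [[0.5917, -0.1424], [0.6217, -0.3047], [0.4372, -0.3362], [0.4084, -0.1724]] mean [ 0.5147 -0.2389]
[np.float64(9.29), np.float64(9.67), np.float64(100.47), np.float64(99.95)] [np.float64(0.1857), np.float64(0.1872), np.float64(0.165), np.float64(0.1662)]
pad [[0.5675, -0.2189], [0.5734, -0.2574], [0.4667, -0.2757], [0.4608, -0.2363]] mean [ 0.5171 -0.2471]
9.23 9.73 0.10813782966282555 0.108220334736952
ledgefront [[0.5798, -0.1633], [0.4321, -0.1884]] mean [ 0.5059 -0.1758]
9.65 0.14986675411626774
```

Run:
```python
import cv2,numpy as np
im=cv2.imread("pics/side0.png")
cv2.imwrite("pics/crop2.png",cv2.resize(im[250:350,305:438],None,fx=6,fy=6,interpolation=cv2.INTER_CUBIC))
from h import *
c=np.load("side0.npz")
e=np.array([.986,.167,0]);n=np.array([.167,-.986,0])
O=np.array([.513,-.2235,.05]);up=np.array([0,0,1.]);s=up*.866+n*.5;m=-n*.866+up*.5
for nm,f,a,b in [("padbot",0,.055,.01),("padtop",0,.055,.085),("ledgefront",.045,.075,0),("ledgeback",0,.075,0)]:
    for sg in(1,-1): print(nm,sg,((proj(c,O+m*f+e*a*sg+s*b)-[305-.42,250-.42])*6).round(0))
```

```text
padbot 1 [467. 167.]
padbot -1 [282. 337.]
padtop 1 [587.  55.]
padtop -1 [400. 227.]
ledgefront 1 [390.  55.]
ledgefront -1 [132. 276.]
ledgeback 1 [483. 152.]
ledgeback -1 [231. 384.]
```

View pics/crop2.png

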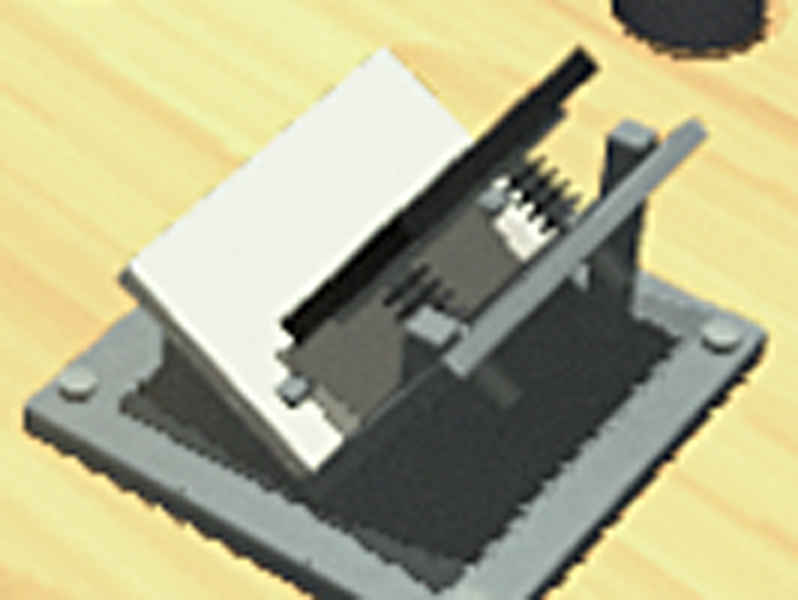

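The side crop confirms the rest's pose: predicted pad and ledge corners fall within about 2 px of those seen (pad bottom (290,335), ledge front (385,48) and (125,265)). Next I'll write a helper that turns a target pose into tool-axis moves.

```bash
cat >> h.py <<'E'
from scipy.spatial.transform import Rotation as Rn
def to(target,yaw):
    """cm shift in present tool axes and spin to put TCP at target with tool-y azimuth yaw(deg)"""
    from bench import telemetry
    s=telemetry.read_state(); R=Rn.from_quat(s["eef_rot"]).as_matrix()
    az=np.degrees(np.arctan2(R[1,1],R[0,1])); d=(yaw-az+180)%360-180
    print("t",round(float(s["time"]),2),"az",az.round(2),"tilt",R[2].round(4),"shift cm",(R.T@(np.array(target)-s["ee_pos"])*100).round(2),"spin",-np.radians(d).round(3),"j",np.round(s["joint_positions"],2),"F",np.round(s["ft_force"],2))
E
python3 -c "
from h import *
to([.540,.180,.404],76.6)"
```

```text
t 0.15 az 74.26 tilt [-1.0e-04 -1.1e-03 -1.0e+00] shift cm [-47.09 -30.51   0.05] spin -0.041 j [-1.32  0.33 -0.06  1.46  0.02  1.35 -0.09] F [-0.65  0.15  0.28]
```

Emit:
move_arm:
  steps:
    - {"dx": -3.9,"dy": -2.5,"spin": -0.041}
    - {"dx": -3.9,"dy": -2.5}
    - {"dx": -3.9,"dy": -2.5}
    - {"dx": -3.9,"dy": -2.5}
    - {"dx": -3.9,"dy": -2.5}
    - {"dx": -3.9,"dy": -2.5}
    - {"dx": -3.9,"dy": -2.5}
    - {"dx": -3.9,"dy": -2.5}
    - {"dx": -3.9,"dy": -2.5}
    - {"dx": -3.9,"dy": -2.5}
    - {"dx": -3.9,"dy": -2.5}
    - {}
  claw: 8.7

```text
$.steps[0]: bad value
```

```bash
python3 -c "
from h import *
to([.540,.180,.404],76.6)"
```

```text
t 0.15 az 74.26 tilt [-1.0e-04 -1.1e-03 -1.0e+00] shift cm [-47.09 -30.51   0.05] spin -0.041 j [-1.32  0.33 -0.06  1.46  0.02  1.35 -0.09] F [-0.65  0.15  0.28]
```

Emit:
move_arm:
  steps:
    - {"dx": -3.9,"dy": -2.5,"dz": 0,"spin": -0.04}
    - {"dx": -3.9,"dy": -2.5,"dz": 0,"spin": 0}
    - {"dx": -3.9,"dy": -2.5,"dz": 0,"spin": 0}
    - {"dx": -3.9,"dy": -2.5,"dz": 0,"spin": 0}
    - {"dx": -3.9,"dy": -2.5,"dz": 0,"spin": 0}
    - {"dx": -3.9,"dy": -2.5,"dz": 0,"spin": 0}
    - {"dx": -3.9,"dy": -2.5,"dz": 0,"spin": 0}
    - {"dx": -3.9,"dy": -2.5,"dz": 0,"spin": 0}
    - {"dx": -3.9,"dy": -2.5,"dz": 0,"spin": 0}
    - {"dx": -3.9,"dy": -2.5,"dz": 0,"spin": 0}
    - {"dx": -3.9,"dy": -2.5,"dz": 0,"spin": 0}
    - {"dx": 0,"dy": 0,"dz": 0,"spin": 0}
  claw: 8.7

```text
time: 1.35
ee_pos: [0.5251, 0.2267, 0.4046]
eef_rot: [0.122, 0.993, -0.001, 0.001]
ft_force: [-0.4, 0.1, -0.5]
width: 0.0869
grip_force: 0.0
```

```bash
python3 -c "
from h import *
to([.540,.180,.404],76.6)"
```

```text
t 1.35 az 76.01 tilt [-0.0021 -0.0023 -1.    ] shift cm [-2.57 -4.17  0.07] spin -0.01 j [-0.72  0.21  0.27  1.62 -0.06  1.32  0.89] F [-0.36  0.12 -0.53]
```

Emit:
move_arm:
  steps:
    - {"dx": -1.3,"dy": -2.1,"dz": 0,"spin": -0.01}
    - {"dx": -1.3,"dy": -2.1,"dz": 0,"spin": 0}
    - {"dx": 0,"dy": 0,"dz": 0,"spin": 0}
    - {"dx": 0,"dy": 0,"dz": 0,"spin": 0}

```text
time: 1.75
ee_pos: [0.5371, 0.1862, 0.4046]
eef_rot: [0.113, 0.994, 0.0, -0.0]
ft_force: [-0.9, 0.9, -0.4]
width: 0.0872
grip_force: 0.0
```

Run:
```python
from h import *
from bench import imaging
import cv2
to([.540,.180,.404],76.6)
c=imaging.camera("wrist");cv2.imwrite("pics/w1.png",c["img"][:,:,::-1]);np.savez("w1.npz",**c)
```

```text
t 1.75 az 77.07 tilt [ 4.e-04  1.e-04 -1.e+00] shift cm [-0.42 -0.54  0.06] spin 0.008 j [-0.67  0.21  0.3   1.63 -0.06  1.31  0.98] F [-0.94  0.93 -0.36]
```

View pics/w1.png

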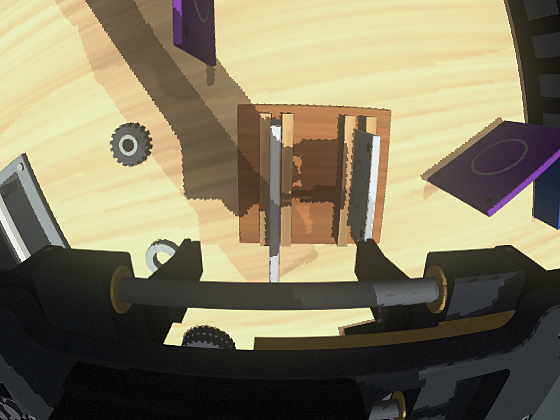

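The wrist view shows the larger plate's top edge from about (276,121) to (275,282), between the fingertips at (195,245) and (365,245). The smaller plate is at (370,190).

```bash
cat >> h.py <<'E'
def fish(c,px,z):
    R,t,K=np.array(c["R"]),np.array(c["t"]),np.array(c["camera_matrix"])
    u=np.array([px[0]-K[0,2],px[1]-K[1,2]]);r=np.linalg.norm(u)/K[0,0]
    d=np.r_[np.sin(r)*u/np.linalg.norm(u),np.cos(r)]; d=R.T@d;o=-R.T@t
    return o+d*(z-o[2])/d[2]
E
python3 - <<'E'
from h import *
import cv2
c=np.load("w1.npz");g=c["img"].astype(int)
for v in (130,150,170,190,230,260,270,280):
    print(v,[int(x) for x in g[v,264:292].mean(-1)])
for p in [(275.5,121),(275.5,270)]: print(fish(c,p,.152).round(4))
E
```

```text
130 [103, 103, 101, 100, 99, 92, 102, 125, 253, 238, 236, 235, 235, 235, 239, 240, 194, 38, 125, 201, 190, 186, 186, 184, 183, 183, 181, 178]
150 [98, 94, 91, 93, 93, 84, 116, 129, 133, 134, 134, 132, 132, 135, 133, 122, 99, 71, 102, 102, 103, 103, 98, 95, 92, 93, 94, 97]
170 [93, 91, 89, 91, 89, 85, 121, 129, 132, 133, 134, 130, 132, 132, 134, 113, 76, 57, 105, 98, 92, 91, 90, 91, 91, 93, 91, 89]
190 [68, 68, 67, 68, 65, 76, 127, 132, 132, 133, 133, 134, 131, 133, 129, 106, 55, 81, 103, 95, 93, 93, 91, 88, 89, 86, 89, 86]
230 [152, 149, 68, 72, 75, 77, 97, 99, 101, 100, 101, 101, 96, 98, 95, 88, 81, 165, 153, 146, 144, 142, 140, 142, 145, 148, 142, 99]
260 [194, 196, 195, 197, 200, 156, 190, 220, 215, 217, 219, 218, 219, 213, 173, 137, 203, 197, 194, 193, 191, 193, 193, 191, 187, 189, 187, 187]
270 [194, 196, 194, 196, 196, 124, 192, 219, 214, 216, 217, 216, 214, 209, 183, 155, 192, 187, 183, 181, 178, 172, 169, 170, 171, 170, 176, 187]
280 [202, 202, 203, 204, 211, 135, 198, 223, 217, 217, 218, 217, 213, 205, 175, 186, 217, 213, 213, 213, 214, 214, 216, 215, 213, 213, 213, 213]
[0.4688 0.2009 0.152 ]
[0.5826 0.1745 0.152 ]
```

```bash
python3 -c "
from h import *
to([.540,.182,.306],76.7)"
```

```text
t 1.8 az 77.16 tilt [ 5.e-04  3.e-04 -1.e+00] shift cm [-0.42 -0.42  9.86] spin 0.008 j [-0.67  0.21  0.3   1.63 -0.06  1.31  0.98] F [ 0.08  0.83 -0.98]
```

Emit:
move_arm:
  steps:
    - {"dx": -0.4,"dy": -0.4,"dz": 1,"spin": 0.008}
    - {"dx": 0,"dy": 0,"dz": 2.5,"spin": 0}
    - {"dx": 0,"dy": 0,"dz": 2.5,"spin": 0}
    - {"dx": 0,"dy": 0,"dz": 2,"spin": 0}
    - {"dx": 0,"dy": 0,"dz": 1.8,"spin": 0}
    - {"dx": 0,"dy": 0,"dz": 0,"spin": 0}
    - {"dx": 0,"dy": 0,"dz": 0,"spin": 0}

```text
time: 2.5
ee_pos: [0.5401, 0.1818, 0.3066]
eef_rot: [0.116, 0.993, -0.0, -0.0]
ft_force: [-0.6, -0.2, -0.4]
width: 0.0872
grip_force: 0.0
```

Emit:
move_arm:
  steps:
    - {"dx": 0,"dy": 0,"dz": 0,"spin": 0}
    - {"dx": 0,"dy": 0,"dz": 0,"spin": 0}
    - {"dx": 0,"dy": 0,"dz": 0,"spin": 0}
    - {"dx": 0,"dy": 0,"dz": 0,"spin": 0}
    - {"dx": 0,"dy": 0,"dz": 0,"spin": 0}
    - {"dx": 0,"dy": 0,"dz": 0,"spin": 0}
  claw: 0
  squeeze: 30

```text
time: 3.1
ee_pos: [0.5402, 0.1814, 0.3068]
eef_rot: [0.116, 0.993, 0.0, 0.0]
ft_force: [-0.7, -0.5, 0.6]
width: 0.0468
grip_force: 0.0
```

```bash
python3 -c "
from h import *
to([.540,.182,.306],76.7)"
```

```text
t 3.1 az 76.66 tilt [-1.e-04  2.e-04 -1.e+00] shift cm [0.04 0.05 0.08] spin -0.001 j [-0.65  0.29  0.29  1.75 -0.09  1.12  1.01] F [-0.68 -0.48  0.64]
```

Emit:
move_arm:
  steps:
    - {"dx": 0,"dy": 0,"dz": 0,"spin": 0}
    - {"dx": 0,"dy": 0,"dz": 0,"spin": 0}
    - {"dx": 0,"dy": 0,"dz": 0,"spin": 0}
    - {"dx": 0,"dy": 0,"dz": 0,"spin": 0}
    - {"dx": 0,"dy": 0,"dz": 0,"spin": 0}
    - {"dx": 0,"dy": 0,"dz": 0,"spin": 0}
    - {"dx": 0,"dy": 0,"dz": 0,"spin": 0}
    - {"dx": 0,"dy": 0,"dz": 0,"spin": 0}
    - {"dx": 0,"dy": 0,"dz": 0,"spin": 0}

```text
time: 4.0
ee_pos: [0.5402, 0.1815, 0.3068]
eef_rot: [0.116, 0.993, 0.0, 0.0]
ft_force: [0.4, 1.8, -0.5]
width: 0.0077
grip_force: 30.0
```

```bash
python3 -c "
from h import *
to([.540,.182,.306],76.7)"
```

```text
t 4.0 az 76.67 tilt [-0.e+00  3.e-04 -1.e+00] shift cm [0.03 0.04 0.08] spin -0.001 j [-0.65  0.29  0.29  1.75 -0.09  1.12  1.01] F [ 0.36  1.77 -0.51]
```

Emit:
move_arm:
  steps:
    - {"dx": 0,"dy": 0,"dz": -1,"spin": 0}
    - {"dx": 0,"dy": 0,"dz": -2,"spin": 0}
    - {"dx": 0,"dy": 0,"dz": -2.5,"spin": 0}
    - {"dx": 0,"dy": 0,"dz": -2.5,"spin": 0}
    - {"dx": 0,"dy": 0,"dz": -2,"spin": 0}
    - {"dx": 0,"dy": 0,"dz": -1,"spin": 0}
    - {"dx": 0,"dy": 0,"dz": 0,"spin": 0}

```text
time: 4.7
ee_pos: [0.5403, 0.1813, 0.4179]
eef_rot: [0.116, 0.993, 0.0, 0.001]
ft_force: [0.3, 0.3, -5.4]
width: 0.0076
grip_force: 30.0
```

Emit:
move_arm:
  steps:
    - {"dx": -0.3,"dy": -2,"dz": 0,"spin": 0}
    - {"dx": -0.6,"dy": -3.7,"dz": 0,"spin": 0}
    - {"dx": -0.6,"dy": -3.7,"dz": 0,"spin": 0}
    - {"dx": -0.6,"dy": -3.7,"dz": 0,"spin": 0}
    - {"dx": -0.6,"dy": -3.7,"dz": 0,"spin": 0}
    - {"dx": -0.6,"dy": -3.7,"dz": 0,"spin": 0}
    - {"dx": -0.6,"dy": -3.7,"dz": 0,"spin": 0}
    - {"dx": -0.6,"dy": -3.7,"dz": 0,"spin": 0}
    - {"dx": -0.6,"dy": -3.7,"dz": 0,"spin": 0}
    - {"dx": -0.6,"dy": -3.7,"dz": 0,"spin": 0}
    - {"dx": -0.5,"dy": -2.5,"dz": 0,"spin": 0}
    - {"dx": 0,"dy": 0,"dz": 0,"spin": 0}

```text
time: 5.9
ee_pos: [0.5118, -0.2049, 0.4154]
eef_rot: [0.119, 0.993, -0.001, -0.001]
ft_force: [0.1, 0.9, -4.8]
width: 0.0079
grip_force: 30.0
```

```bash
python3 -c "
from h import *
to([.5114,-.2136,.40],99.5)"
```

```text
t 5.9 az 76.29 tilt [ 0.002  -0.0023 -1.    ] shift cm [-0.17 -0.85  1.55] spin -0.405 j [-0.23  0.17  0.6   1.67 -0.1   1.33  1.72] F [ 0.08  0.85 -4.84]
```

Emit:
move_arm:
  steps:
    - {"dx": -0.1,"dy": -0.4,"dz": 0,"spin": -0.08}
    - {"dx": 0,"dy": 0,"dz": 0,"spin": -0.1}
    - {"dx": 0,"dy": 0,"dz": 0,"spin": -0.1}
    - {"dx": 0,"dy": 0,"dz": 0,"spin": -0.08}
    - {"dx": 0,"dy": 0,"dz": 0,"spin": -0.045}
    - {"dx": 0,"dy": 0,"dz": 0,"spin": 0}
    - {"dx": 0,"dy": 0,"dz": 0,"spin": 0}

```text
time: 6.6
ee_pos: [0.5133, -0.2044, 0.4159]
eef_rot: [-0.085, 0.996, 0.0, -0.001]
ft_force: [-0.6, 0.5, -5.0]
width: 0.0076
grip_force: 30.0
```

Run:
```python
from h import *
from bench import imaging
import cv2
to([.5114,-.2136,.365],99.5)
c=imaging.camera("wrist");a=c["img"];np.savez("w2.npz",**c)
b=imaging.camera("side")["img"][130:360,280:460]
b=cv2.resize(b,(329,420))[:, :240] if 0 else cv2.resize(b,(240,307))
p=np.zeros((420,800,3),np.uint8);p[:,:560]=a;p[:307,560:]=b
cv2.imwrite("pics/w2.png",p[:,:,::-1])
```

```text
t 6.6 az 99.8 tilt [ 1.3e-03  7.0e-04 -1.0e+00] shift cm [ 0.34 -0.88  5.09] spin 0.005 j [-0.2   0.17  0.56  1.67 -0.09  1.33  2.12] F [-0.6   0.48 -5.01]
```

View pics/w2.png

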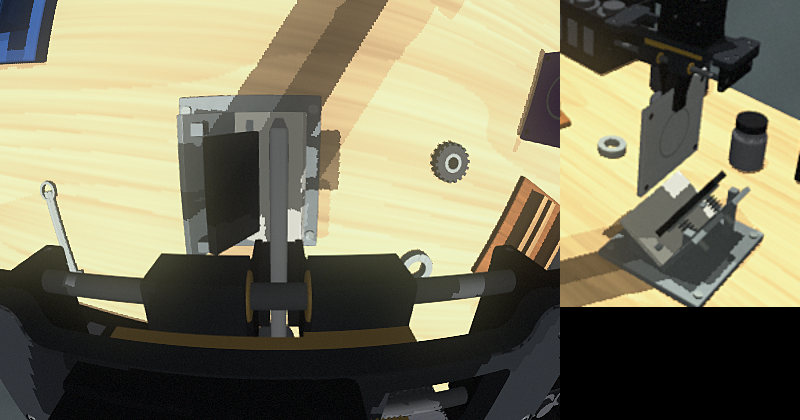

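The wrist view shows the held plate parallel to the ledge and in front of the pad, whose near corners are at about (204,133) and (259,131). A quick check of the rest's position from here:

Run:
```python
from h import *
c=np.load("w2.npz");e=np.array([.986,.167,0]);n=np.array([.167,-.986,0]);up=np.array([0,0,1.])
O=np.array([.5127,-.2215,.05]);s=up*.866+n*.5
for px,b in(((204,133),.085),((259,131),.01),((208,253),.085)):
    z=.05+b*.866; P=fish(c,px,z); d=P-(O+s*b); print(P.round(4),"n",(d@n).round(4),"e",(d@e).round(4))
```

```text
[ 0.4655 -0.2755  0.1236] n 0.0029 e -0.0556
[ 0.4619 -0.2325  0.0587] n -0.0026 e -0.0519
[ 0.5751 -0.2598  0.1236] n 0.0056 e 0.0551
```

Emit:
move_arm:
  steps:
    - {"dx": 0.2,"dy": -0.5,"dz": 0,"spin": 0.005}
    - {"dx": 0.1,"dy": -0.4,"dz": 1,"spin": 0}
    - {"dx": 0,"dy": 0,"dz": 2,"spin": 0}
    - {"dx": 0,"dy": 0,"dz": 1.5,"spin": 0}
    - {"dx": 0,"dy": 0,"dz": 0.6,"spin": 0}
    - {"dx": 0,"dy": 0,"dz": 0,"spin": 0}
    - {"dx": 0,"dy": 0,"dz": 0,"spin": 0}

```text
time: 7.4
ee_pos: [0.5121, -0.2144, 0.3662]
eef_rot: [-0.083, 0.997, -0.0, 0.0]
ft_force: [-0.2, 0.3, -4.9]
width: 0.0079
grip_force: 30.0
```

Emit:
move_arm:
  steps:
    - {"dx": 0,"dy": 0,"dz": 0.3,"spin": 0}
    - {"dx": 0,"dy": 0,"dz": 0.3,"spin": 0}
    - {"dx": 0,"dy": 0,"dz": 0,"spin": 0}

```text
time: 7.7
ee_pos: [0.5119, -0.2141, 0.3595]
eef_rot: [-0.084, 0.997, 0.0, -0.0]
ft_force: [-0.7, -0.4, -5.5]
width: 0.0078
grip_force: 30.0
```

```bash
python3 -c "
from h import *
to([.5114,-.2136,.352],99.5)"
```

```text
t 7.7 az 99.58 tilt [ 2.e-04  2.e-04 -1.e+00] shift cm [0.04 0.06 0.75] spin 0.001 j [-0.17  0.22  0.56  1.74 -0.12  1.22  2.16] F [-0.73 -0.43 -5.53]
```

Emit:
move_arm:
  steps:
    - {"dx": 0,"dy": 0,"dz": 0.3,"spin": 0}
    - {"dx": 0,"dy": 0,"dz": 0.2,"spin": 0}
    - {"dx": 0,"dy": 0,"dz": 0,"spin": 0}

```text
time: 8.0
ee_pos: [0.5119, -0.2141, 0.3543]
eef_rot: [-0.084, 0.997, 0.0, -0.0]
ft_force: [-0.2, -1.1, -5.6]
width: 0.0081
grip_force: 30.0
```

Emit:
move_arm:
  steps:
    - {"dx": 0,"dy": 0,"dz": 0.2,"spin": 0}
    - {"dx": 0,"dy": 0,"dz": 0,"spin": 0}

```text
time: 8.2
ee_pos: [0.5119, -0.2141, 0.3525]
eef_rot: [-0.084, 0.997, 0.0, -0.0]
ft_force: [0.6, 0.7, -5.5]
width: 0.0081
grip_force: 30.0
```

Emit:
move_arm:
  steps:
    - {"dx": 0,"dy": 0,"dz": 0.15,"spin": 0}
    - {"dx": 0,"dy": 0,"dz": 0,"spin": 0}

```text
time: 8.4
ee_pos: [0.5119, -0.2141, 0.351]
eef_rot: [-0.084, 0.997, 0.0, -0.0]
ft_force: [-0.4, -0.0, -6.3]
width: 0.0076
grip_force: 30.0
```

Emit:
move_arm:
  steps:
    - {"dx": 0,"dy": 0,"dz": 0.15,"spin": 0}
    - {"dx": 0,"dy": 0,"dz": 0,"spin": 0}

```text
time: 8.6
ee_pos: [0.5121, -0.2145, 0.3499]
eef_rot: [-0.083, 0.997, -0.0, 0.0]
ft_force: [0.5, -0.8, -4.8]
width: 0.0077
grip_force: 30.0
```

Emit:
move_arm:
  steps:
    - {"dx": 0,"dy": 0,"dz": 0.15,"spin": 0}
    - {"dx": 0,"dy": 0,"dz": 0,"spin": 0}

```text
time: 8.8
ee_pos: [0.5122, -0.2149, 0.349]
eef_rot: [-0.083, 0.997, -0.001, 0.001]
ft_force: [0.9, -3.6, 2.2]
width: 0.008
grip_force: 30.1
```

Emit:
move_arm:
  steps:
    - {"dx": 0,"dy": 0,"dz": 0,"spin": 0}
    - {"dx": 0,"dy": 0,"dz": 0,"spin": 0}
    - {"dx": 0,"dy": 0,"dz": 0,"spin": 0}
    - {"dx": 0,"dy": 0,"dz": 0,"spin": 0}
    - {"dx": 0,"dy": 0,"dz": 0,"spin": 0}
    - {"dx": 0,"dy": 0,"dz": 0,"spin": 0}
    - {"dx": 0,"dy": 0,"dz": 0,"spin": 0}
  claw: 3.6

```text
time: 9.5
ee_pos: [0.512, -0.2141, 0.3482]
eef_rot: [-0.084, 0.997, 0.0, -0.0]
ft_force: [0.2, 0.3, -0.6]
width: 0.0363
grip_force: 0.2
```

Run:
```python
from h import *
from bench import imaging
import cv2
to([.5114,-.2136,.352],99.5)
a=imaging.camera("wrist")["img"];b=imaging.camera("side")["img"][150:350,290:450]
p=np.zeros((420,800,3),np.uint8);p[:,:400]=a[:,80:480];p[:,400:736]=cv2.resize(b,(336,420))
cv2.imwrite("pics/w3.png",p[:,:,::-1])
```

```text
t 9.5 az 99.58 tilt [ 1.e-04  2.e-04 -1.e+00] shift cm [ 0.05  0.06 -0.38] spin 0.001 j [-0.17  0.23  0.56  1.75 -0.13  1.2   2.16] F [ 0.16  0.32 -0.58]
```

View pics/w3.png

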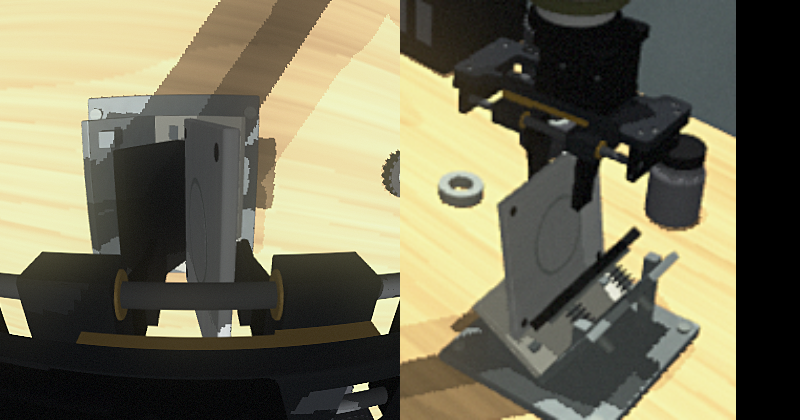

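The bottom has slid to the pad and the plate leans lightly on a finger, still upright between the fingers. In the side view its top edge is between the fingers near (570,155). I'll walk the top back towards the pad.

Emit:
move_arm:
  steps:
    - {"dx": 0,"dy": -0.3,"dz": 0,"spin": 0}
    - {"dx": 0,"dy": -0.4,"dz": 0,"spin": 0}
    - {"dx": 0,"dy": -0.4,"dz": 0,"spin": 0}
    - {"dx": 0,"dy": -0.4,"dz": 0.1,"spin": 0}
    - {"dx": 0,"dy": -0.4,"dz": 0.1,"spin": 0}
    - {"dx": 0,"dy": -0.4,"dz": 0.1,"spin": 0}
    - {"dx": 0,"dy": -0.4,"dz": 0.1,"spin": 0}
    - {"dx": 0,"dy": -0.4,"dz": 0.1,"spin": 0}
    - {"dx": 0,"dy": -0.4,"dz": 0.1,"spin": 0}
    - {"dx": 0,"dy": 0,"dz": 0,"spin": 0}

```text
time: 10.6
ee_pos: [0.5177, -0.2495, 0.3421]
eef_rot: [-0.083, 0.997, -0.0, -0.0]
ft_force: [1.1, -1.3, 0.2]
width: 0.036
grip_force: 0.6
```

Emit:
move_arm:
  steps:
    - {"dx": 0,"dy": -0.4,"dz": 0.1,"spin": 0}
    - {"dx": 0,"dy": -0.4,"dz": 0.1,"spin": 0}
    - {"dx": 0,"dy": -0.4,"dz": 0.1,"spin": 0}
    - {"dx": 0,"dy": -0.4,"dz": 0.1,"spin": 0}
    - {"dx": 0,"dy": -0.4,"dz": 0,"spin": 0}
    - {"dx": 0,"dy": -0.4,"dz": 0,"spin": 0}
    - {"dx": 0,"dy": -0.4,"dz": 0,"spin": 0}
    - {"dx": 0,"dy": -0.3,"dz": 0,"spin": 0}
    - {"dx": 0,"dy": 0,"dz": 0,"spin": 0}
    - {"dx": 0,"dy": 0,"dz": 0,"spin": 0}

```text
time: 11.6
ee_pos: [0.523, -0.2792, 0.3382]
eef_rot: [-0.084, 0.997, 0.0, -0.0]
ft_force: [0.9, -0.3, 1.0]
width: 0.036
grip_force: 0.0
```

Run:
```python
from h import *
from bench import imaging
import cv2
to([.5114,-.2136,.352],99.5)
a=imaging.camera("wrist")["img"];b=imaging.camera("side")["img"][150:350,290:450]
p=np.zeros((420,800,3),np.uint8);p[:,:400]=a[:,80:480];p[:,400:736]=cv2.resize(b,(336,420))
cv2.imwrite("pics/w4.png",p[:,:,::-1])
```

```text
t 11.6 az 99.59 tilt [ 0.e+00  3.e-04 -1.e+00] shift cm [ 0.05  6.66 -1.38] spin 0.001 j [-0.06  0.34  0.58  1.66 -0.2   1.2   2.31] F [ 0.88 -0.34  0.96]
```

View pics/w4.png

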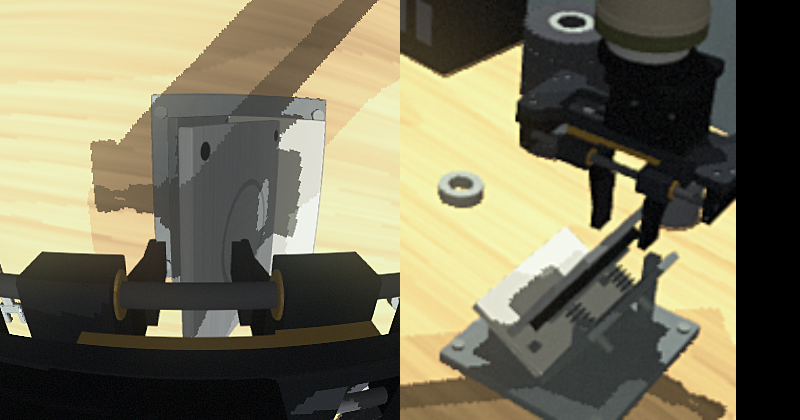

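The plate now lies back on the pad, with the fingers free either side of its top edge at about (215,250) in the wrist view. I'll raise the gripper, back off to the front and check the seating.

Emit:
move_arm:
  steps:
    - {"dx": 0,"dy": 0,"dz": -1,"spin": 0}
    - {"dx": 0,"dy": 0,"dz": -2,"spin": 0}
    - {"dx": 0,"dy": 0,"dz": -2.5,"spin": 0}
    - {"dx": 0,"dy": 2,"dz": -2.5,"spin": 0}
    - {"dx": 0,"dy": 4,"dz": 0,"spin": 0}
    - {"dx": 0,"dy": 4,"dz": 0,"spin": 0}
    - {"dx": 0,"dy": 4,"dz": 0,"spin": 0}
    - {"dx": 0,"dy": 2,"dz": 0,"spin": 0}
    - {"dx": 0,"dy": 0,"dz": 0,"spin": 0}

```text
time: 12.6
ee_pos: [0.4963, -0.1184, 0.4191]
eef_rot: [-0.086, 0.996, 0.001, 0.001]
ft_force: [0.3, -0.3, 0.4]
width: 0.0361
grip_force: 0.0
```

Emit:
move_arm:
  steps:
    - {"dx": 0,"dy": 0,"dz": 0,"spin": 0.1}
    - {"dx": 0,"dy": 0,"dz": 0,"spin": 0.14}
    - {"dx": 0,"dy": 0,"dz": 0,"spin": 0.14}
    - {"dx": 0,"dy": 0,"dz": 0,"spin": 0.14}
    - {"dx": 0,"dy": 0,"dz": 0,"spin": 0.14}
    - {"dx": 0,"dy": 0,"dz": 0,"spin": 0.14}
    - {"dx": 0,"dy": 0,"dz": 0,"spin": 0.14}
    - {"dx": 0,"dy": 0,"dz": 0,"spin": 0.14}
    - {"dx": 0,"dy": 0,"dz": 0,"spin": 0.14}
    - {"dx": 0,"dy": 0,"dz": 0,"spin": 0.14}
    - {"dx": 0,"dy": 0,"dz": 0,"spin": 0.14}
    - {"dx": 0,"dy": 0,"dz": 0,"spin": 0.07}
  claw: 4.5

```text
time: 13.8
ee_pos: [0.4963, -0.1227, 0.4188]
eef_rot: [0.648, 0.762, 0.0, 0.0]
ft_force: [0.2, 0.0, -0.0]
width: 0.0452
grip_force: 0.0
```

Run:
```python
from h import *
from bench import imaging
import cv2
to([.5054,-.1783,.36],9.6)
c=imaging.camera("top");np.savez("top2.npz",**c)
d=imaging.camera("wrist");np.savez("w5.npz",**d)
a=cv2.resize(c["img"][175:275,365:460],None,fx=4,fy=4,interpolation=cv2.INTER_CUBIC)
p=np.zeros((420,800,3),np.uint8);p[:400,:380]=a;p[:,380:800]=d["img"][:,70:490]
cv2.imwrite("pics/w5.png",p[:,:,::-1])
```

```text
t 13.8 az 9.23 tilt [-5.e-04  5.e-04 -1.e+00] shift cm [-5.63  0.    5.89] spin -0.006 j [-0.37  0.06  0.55  1.76 -0.03  1.33  0.35] F [ 0.2   0.02 -0.01]
```

View pics/w5.png

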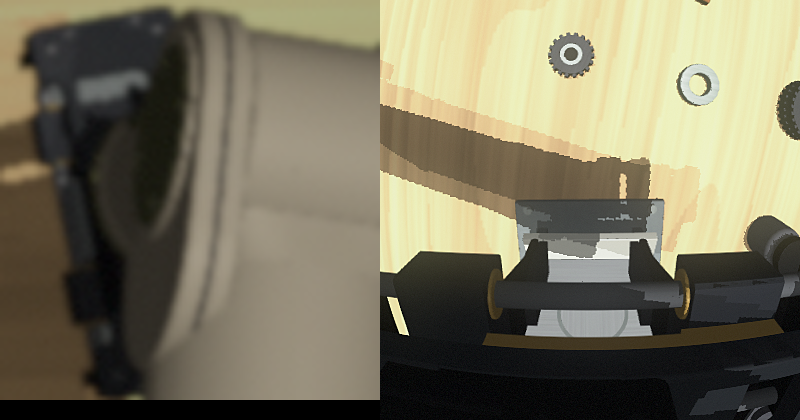

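The wrist view shows the plate resting with its lower edge on the ledge at row 258 and its ring centred at about x=592, against the rest's base centre at 590, so it is square and centred. The arm hides it from the top camera. Next I'll move to the pre-press position.

```bash
python3 -c "
from h import *
to([.5111,-.212,.298],9.6)"
```

```text
t 13.9 az 9.49 tilt [-4.e-04  5.e-04 -1.e+00] shift cm [-9.06 -0.02 12.08] spin -0.002 j [-0.37  0.06  0.55  1.76 -0.03  1.33  0.35] F [-0.9   0.02  0.31]
```

Emit:
move_arm:
  steps:
    - {"dx": -1,"dy": 0,"dz": 1,"spin": 0}
    - {"dx": -2,"dy": 0,"dz": 2,"spin": 0}
    - {"dx": -2,"dy": 0,"dz": 2,"spin": 0}
    - {"dx": -2,"dy": 0,"dz": 2,"spin": 0}
    - {"dx": -1,"dy": 0,"dz": 2,"spin": 0}
    - {"dx": -1,"dy": 0,"dz": 2,"spin": 0}
    - {"dx": 0,"dy": 0,"dz": 1,"spin": 0}
    - {"dx": 0,"dy": 0,"dz": 0,"spin": 0}
    - {"dx": 0,"dy": 0,"dz": 0,"spin": 0}

```text
time: 14.8
ee_pos: [0.5115, -0.2101, 0.2987]
eef_rot: [0.645, 0.764, 0.0, 0.0]
ft_force: [0.3, 0.3, 1.0]
width: 0.0451
grip_force: 0.0
```

Run:
```python
from h import *
from bench import telemetry
to([.5111,-.212,.298],9.6)
```

```text
t 14.8 az 9.68 tilt [-0.e+00  3.e-04 -1.e+00] shift cm [-0.18 -0.07  0.07] spin 0.001 j [-0.21  0.29  0.6   1.81 -0.18  1.1   0.63] F [0.3  0.27 0.98]
```

Emit:
move_arm:
  steps:
    - {"dx": -0.26,"dy": 0,"dz": 0.15,"spin": 0}
    - {"dx": -0.26,"dy": 0,"dz": 0.15,"spin": 0}
    - {"dx": -0.26,"dy": 0,"dz": 0.15,"spin": 0}
    - {"dx": -0.26,"dy": 0,"dz": 0.15,"spin": 0}
    - {"dx": -0.26,"dy": 0,"dz": 0.15,"spin": 0}
    - {"dx": -0.26,"dy": 0,"dz": 0.15,"spin": 0}
    - {"dx": 0,"dy": 0,"dz": 0,"spin": 0}
    - {"dx": 0,"dy": 0,"dz": 0,"spin": 0}

```text
time: 15.6
ee_pos: [0.514, -0.2256, 0.2891]
eef_rot: [0.645, 0.764, -0.0, -0.0]
ft_force: [0.3, -0.1, 0.2]
width: 0.0449
grip_force: 0.0
```

Emit:
move_arm:
  steps:
    - {"dx": -0.26,"dy": 0,"dz": 0.15,"spin": 0}
    - {"dx": -0.26,"dy": 0,"dz": 0.15,"spin": 0}
    - {"dx": 0,"dy": 0,"dz": 0,"spin": 0}
    - {"dx": 0,"dy": 0,"dz": 0,"spin": 0}

```text
time: 16.0
ee_pos: [0.5149, -0.2307, 0.2862]
eef_rot: [0.645, 0.764, 0.0, -0.0]
ft_force: [-0.7, 0.5, 0.9]
width: 0.0453
grip_force: 0.1
```

Emit:
move_arm:
  steps:
    - {"dx": -0.17,"dy": 0,"dz": 0.1,"spin": 0}
    - {"dx": -0.17,"dy": 0,"dz": 0.1,"spin": 0}
    - {"dx": 0,"dy": 0,"dz": 0,"spin": 0}
    - {"dx": 0,"dy": 0,"dz": 0,"spin": 0}

```text
time: 16.4
ee_pos: [0.5155, -0.234, 0.2842]
eef_rot: [0.645, 0.764, 0.0, -0.0]
ft_force: [-0.8, 2.5, 2.3]
width: 0.0449
grip_force: 1.7
```

Emit:
move_arm:
  steps:
    - {"dx": -0.17,"dy": 0,"dz": 0.1,"spin": 0}
    - {"dx": -0.17,"dy": 0,"dz": 0.1,"spin": 0}
    - {"dx": 0,"dy": 0,"dz": 0,"spin": 0}
    - {"dx": 0,"dy": 0,"dz": 0,"spin": 0}

```text
time: 16.8
ee_pos: [0.5161, -0.2374, 0.2822]
eef_rot: [0.645, 0.764, 0.0, -0.0]
ft_force: [-1.3, 4.6, 3.4]
width: 0.0448
grip_force: 2.8
```

Emit:
move_arm:
  steps:
    - {"dx": -0.17,"dy": 0,"dz": 0.1,"spin": 0}
    - {"dx": -0.17,"dy": 0,"dz": 0.1,"spin": 0}
    - {"dx": 0,"dy": 0,"dz": 0,"spin": 0}
    - {"dx": 0,"dy": 0,"dz": 0,"spin": 0}

```text
time: 17.2
ee_pos: [0.5166, -0.2406, 0.2803]
eef_rot: [0.645, 0.764, 0.0, -0.0]
ft_force: [-1.6, 4.6, 5.6]
width: 0.0451
grip_force: 3.7
```

```bash
cat > f.py <<'E'
from h import *
from bench import telemetry
import sys
O=np.array([.5127,-.2215,.05]);n=np.array([.167,-.986,0]);x=n*.866-np.array([0,0,.5]);z=n*.5+np.array([0,0,.866])
s=telemetry.read_state();F=np.array(s["ft_force"]);print("push",-(F@x).round(2),"tangent(z)",(F@z).round(2),"e",(F@[.986,.167,0]).round(2),"adv",((s["ee_pos"]-O)@x*1000).round(1),s["time"])
E
python3 f.py
```

```text
push 7.0 tangent(z) 2.43 e -0.77 adv -98.3 17.2
```

Emit:
move_arm:
  steps:
    - {"dx": -0.17,"dy": 0,"dz": 0.1,"spin": 0}
    - {"dx": -0.17,"dy": 0,"dz": 0.1,"spin": 0}
    - {"dx": 0,"dy": 0,"dz": 0,"spin": 0}
    - {"dx": 0,"dy": 0,"dz": 0,"spin": 0}
    - {"dx": 0,"dy": 0,"dz": 0,"spin": 0}
    - {"dx": 0,"dy": 0,"dz": 0,"spin": 0}

```text
time: 17.8
ee_pos: [0.5172, -0.2437, 0.2784]
eef_rot: [0.645, 0.764, 0.0, -0.0]
ft_force: [-1.6, 6.1, 8.2]
width: 0.0446
grip_force: 4.9
```

```bash
python3 f.py
python3 - <<'E'
from bench import imaging
from h import *
import cv2
c=imaging.camera("side");d=imaging.camera("wrist");np.savez("side6.npz",**c)
p=np.zeros((420,800,3),np.uint8);p[:,:420]=d["img"][:,70:490];p[:,420:756]=cv2.resize(c["img"][170:370,290:450],(336,420),interpolation=cv2.INTER_CUBIC)
cv2.imwrite("pics/w6.png",p[:,:,::-1])
E
python3 f.py
```

```text
push 9.52 tangent(z) 3.98 e -0.61 adv -94.6 17.8
push 10.91 tangent(z) 2.6 e -1.25 adv -94.6 17.9
```

View pics/w6.png

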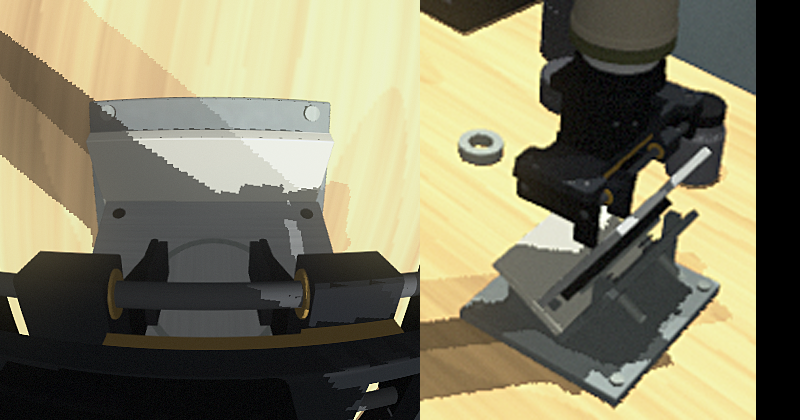

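The wrist view shows the plate's lower edge level on the ledge at row 203, centred at x≈210, with both fingertips on it. In the side view it lies flat on the pad, with the pad well short of its stop. The finger push is about 10 N, plus about 2 N from the plate's weight.

Emit:
move_arm:
  steps:
    - {"dx": 0,"dy": 0,"dz": 0,"spin": 0}
    - {"dx": 0,"dy": 0,"dz": 0,"spin": 0}
    - {"dx": 0,"dy": 0,"dz": 0,"spin": 0}
    - {"dx": 0,"dy": 0,"dz": 0,"spin": 0}
    - {"dx": 0,"dy": 0,"dz": 0,"spin": 0}

```text
time: 18.4
ee_pos: [0.5172, -0.2437, 0.2784]
eef_rot: [0.645, 0.764, 0.0, -0.0]
ft_force: [-3.5, 6.5, 7.8]
width: 0.0449
grip_force: 4.9
```

```bash
python3 f.py; python3 -c "
from bench import job
print(job.close_job())"
```

```text
push 9.96 tangent(z) 3.31 e -2.41 adv -94.6 18.4
the job is handed in; nothing more can be done
None
```

I handed the job in at about 18 s: the larger cover was seated and released on the rest, and the fingers were pressing it onto the pad at about 10 N (an estimated 12 N on the pad with the cover's weight); no verdict came back.

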